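# Set the carton stop, bringing it up to the mark from the collar side

## Robot

A 6-joint arm with a two-finger parallel gripper is mounted at the origin on the work surface. World frame = base frame: x ahead of the robot, y to its left, z up, the work surface at z = 0. Lengths are in mm, angles in rad, forces in N, time in s.
With the tool pointing down it reaches from about 400 to 825 mm from the base axis. Payload 7 kg.
Tool frame: the origin (TCP) lies on the mounting face of the last link; the fingertips stand 173 mm ahead of it and the grasp point (between the pads) lies 155 mm ahead of it; z points along the fingers, y is the line along which they close (so a half turn about z gives the same grasp; the last joint's range is limited). The gripper opens to 85 mm and grips with 20 to 120 N. Pads are 22 mm wide; open, the fingers measure 114 mm over their backs; the gripper's body (76 mm by 85 mm) begins 54 mm behind the grasp point. The pads swing forward as they close: fully open they stand 13 mm farther back than shut.
Start: joints at [1.627, 0.359, 0.012, 0, -1.224, -0.288], TCP at [155.078, 656.922, 404.702] pointing down, gripper open.
Joint ranges: [-3.07, 3.07], [-1.43, 2.12], [-1.02, 1.25], [-3.03, 1.67], [-3.05, -0], [-3.03, 3.03]. Speed limits (rad/s): [2.39, 2.39, 3.01, 3.14, 3.14, 3.14].

## Interface

Orientations are given as a unit quaternion [x, y, z, w].
In Python, from bench import manip gives the robot as it stands.
- The arm moves only by the tool servo_tool, never from a script. Its argument "rows" is a list that holds one entry, the list of rows, each a list of 4 numbers: the shift along the world's x, y, z as a fraction of full scale, then the turn about the world's z as a fraction of full scale. A call has 1 to 12 rows; each row is the pose to reach, as a shift and turn from the pose commanded when the call began; what a row does not reach only later rows make up. Full scale, the value 1, is 50 cm for a shift and pi/2 rad for a turn. A row lasts 1/10 s, in which the tool goes at most 50 mm and 8.59 degrees, less where a joint would pass 70% of its speed; a pose out of reach is approached as far as the arm can. A call with a number of a shift or a turn outside -1 to 1 is refused whole. A call with a gripper value outside its range is refused whole. "fingers" is the opening in per cent of the stroke, from 0 (shut) to 100 (fully open), set as the call begins (left out, the last holds). The fingers move at their own pace and stop on an object; "grip_force" is the grip in N (left out, the last holds). Time passes only in rows, so rows that repeat a pose let the fingers close. It gives the time, the measured TCP pose, the force, the opening and the grip force at its end, in the units of the state.
- manip.state(): the state, without advancing time (a new reading comes with each control period).
- manip.capture(name): name is "scene" or "top" or "wrist"; returns the picture (420x560x3 uint8, red, green, blue); there is no depth.
- manip.camera_model(name): a dict with "camera_matrix" (3x3 intrinsics, pixels), "distortion" ([k1, k2, p1, p2, k3] as OpenCV has them; the pictures are not rectified), "T" (4x4, takes a point from camera to world coordinates). Camera axes: x right, y up, looking along -z (the intrinsics and any distortion apply to the point x, -y, -z); pixel columns grow to the right and rows downward; lengths in mm; the calibration is good to about 2 mm. A picture is of the moment at which its call begins: read the wrist's pose just before it. camera_model takes no time and is no camera call; for the wrist camera it gives the pose at the moment of the call.
- manip.sign_off(): hands the job in; it is judged then, once.
The state is a dict: "time": time; "joint_positions": joint angles; "qvel": joint speeds; "joint_torque": joint torques, N m; "tool_pos": TCP position; "tool_rot": TCP orientation; "force": force on the tool from outside, world axes, zero at the start; "moment": the same for the moment, N m; "opening": opening from 0.0 (shut) to 1.0 (fully open); "gripper_force": force on a finger pad.
Only numpy, scipy, OpenCV 4.12 (cv2) and the standard library are available. Lean on these libraries where they do the work, as an engineer would, in place of code of your own. Each camera call takes 0.05 s, during which the arm holds its last target. There are 200 camera calls.

## Task

Set the carton stop on the packing bench: nudge its upright drive tab (don't clamp it in the gripper) until the carriage has run right back against the end collar, and seat it there for a moment with a firm push of about 12 to 15 N. Then push it forward so that its pointer comes up to the index mark from the collar side only, without running past it, and leave it on the mark with the tab's play still taken up forwards. Never push harder than about 20 N, and leave everything else on the bench where it is.

Things in the scene. Friction and masses are not known exactly. Their poses are not given: they have to be found in the camera images.
- gauge: Fixed grey gauge bed 150 x 360 x 12 mm; end blocks 52 mm high at y = -165 and +165 mm, a steel rod between, white scale on its +x side. Origin: centre of underside. Travel is along its y, forward = +y. The end collar (dark ring on the rod, 32 mm across) is clamped differently each time: against it the carriage's y on the bed is anywhere from -93 to -77 mm; find it by feel.
- carriage: Aluminium carriage 50 x 40 x 33 mm on the rod, white stop plate on its -x side; slides 170 mm forward from the rigid collar to a rigid dead end. Origin: its middle, on its underside, 15 mm above the bench; axes parallel to the gauge's. Friction about 5 N (a few N more if moved at 100 mm/s); no spring, it stays where left.
- tab (a point): Centre of the upright steel drive tab on the carriage: 34 (x) x 10 (y) x 48 mm, spanning 56.5 to 104.5 mm above the bench (parts under it reach 56.5 mm). Loose in its slot: its y in the carriage's frame runs from -6 mm (play taken up backwards, drives to the collar) to +6 mm (taken up forwards). In the play it moves at about 1 N, the carriage standing still, and stays where left.
- pointer (a point): Tip of the small steel pointer on the carriage's +x side, 47 mm in +x from the carriage's middle, at the same y as its middle, 22 mm above the bench.
- mark (a point): The index mark: the thin ridge in the middle of the dark steel clip (12 x 16 x 18 mm) standing on the bed's +x edge beside the scale; the pointer is on the mark when both have the same y in the gauge's frame. Axes parallel to the gauge's.
- vial_carton: Bystander: loose white carton 50 x 90 x 40 mm in front of the gauge; origin centre of underside.
- logger: Bystander: loose white temperature logger 45 x 75 x 20 mm beyond the gauge; origin centre of underside.
- marker: Bystander: loose felt pen 18 mm thick, 130 mm long along its y, in front of the gauge; origin on its underside.
- kit_box: Bystander: loose white box 100 x 130 x 60 mm on the right of the bench; origin centre of underside.
- tape_roll: Bystander: loose roll of clear tape 100 mm across, 48 mm high, lying flat on the left; origin centre of underside.
- spray_bottle: Bystander: loose white bottle 64 mm across, 170 mm high, standing on the left; origin centre of underside.
- stapler: Bystander: loose stapler 130 x 34 x 41 mm on the right; origin centre of underside.

How it is judged:
By the outcome, as a careful person would: the job done as asked, in the order asked, and still so for the second after the job is handed in, with the robot touching nothing.
It also fails if it takes over 67 s, if anything falls off the work surface, if the arm or the gripper's body presses on something with over 40 N, if the wrist force passes 120 N, or if a joint passes its speed limit or range.

## Working session

There is one attempt and no reset: what is moved stays moved. The work goes in short steps, Python scripts to look and compute and a tool call to move; the robot and the scene stay as the last step left them, time stands still between calls to the robot, and variables do not carry over. Pictures are saved under pics/ and viewed, at most 11 in all, crops included, and the job is handed in when it is done.

Besides the shell and the picture viewer there is one more tool, called after "Request:" as name(argument=value, ...) on one line, values as JSON. servo_tool: Moves the arm, as the interface text tells. Its arguments: {"type":"object","properties":{"rows":{"type":"array"},"fingers":{"type":"number"},"grip_force":{"type":"number"}},"required":["rows"]}

```bash
mkdir -p pics
cat > h.py <<'E'
import numpy as np, cv2
from bench import manip
def cap(n,f):
    im=manip.capture(n); cv2.imwrite('pics/'+f,im[:,:,::-1]); return im
def ray(n,px,m=None):
    m=m or manip.camera_model(n); K=np.array(m['camera_matrix']);D=np.array(m['distortion']);T=np.array(m['T'])
    u=cv2.undistortPoints(np.array([[px]],float),K,D)[0,0]
    return T[:3,3],T[:3,:3]@np.array([u[0],-u[1],-1.])
def plane(n,px,z,m=None):
    o,d=ray(n,px,m); return o+d*(z-o[2])/d[2]
def proj(n,P,m=None):
    m=m or manip.camera_model(n); T=np.array(m['T']);p=T[:3,:3].T@(np.array(P,float)-T[:3,3]); p=p*[1,-1,-1]
    return cv2.projectPoints(p[None],np.zeros(3),np.zeros(3),np.array(m['camera_matrix']),np.array(m['distortion']))[0][0,0]
E
python3 - <<'E'
from h import *
for n in ('scene','top'):
    cap(n,n+'0.png'); print(n,np.round(manip.camera_model(n)['T'],2).tolist(),np.round(manip.camera_model(n)['camera_matrix'],0).tolist())
s=manip.state();print(s)
E
```

```text
scene [[-0.79, -0.49, 0.36, 1061.68], [0.61, -0.65, 0.45, 633.32], [0.01, 0.58, 0.82, 1265.77], [0.0, 0.0, 0.0, 1.0]] [[487.0, 0.0, 277.0], [0.0, 487.0, 216.0], [0.0, 0.0, 1.0]]
top [[0.01, 1.0, -0.1, 394.9], [-1.0, 0.01, -0.02, -41.77], [-0.02, 0.1, 1.0, 1312.81], [0.0, 0.0, 0.0, 1.0]] [[457.0, 0.0, 288.0], [0.0, 457.0, 211.0], [0.0, 0.0, 1.0]]
{'time': 0.1, 'joint_positions': array([ 1.62711736e+00,  3.59306789e-01,  1.11634763e-02, -3.26089328e-04,
       -1.22412775e+00, -2.88065257e-01]), 'qvel': array([-0.0012115 , -0.00109624,  0.00268486,  0.00135095, -0.00123041,
       -0.00183085]), 'joint_torque': array([-1.82070631e-03, -5.84766698e+01,  2.94108599e+01,  6.95461795e+00,
       -3.10903255e-03,  8.09639630e-06]), 'tool_pos': array([155.01368873, 656.77659203, 403.86516463]), 'tool_rot': array([ 9.93287634e-01, -1.15668100e-01, -2.46938803e-05,  7.52730914e-04]), 'force': array([-0.05557363, -0.20886903,  0.67501152]), 'moment': array([ 0.01046405, -0.03619862, -0.01651405]), 'gripper_force': 0.0, 'opening': 1.0022026904382813}
```

View pics/top0.png

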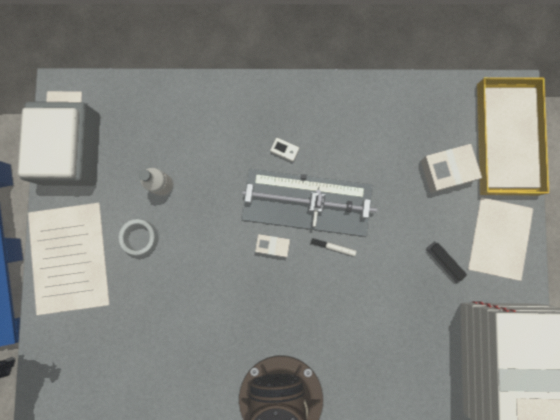

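View pics/scene0.png

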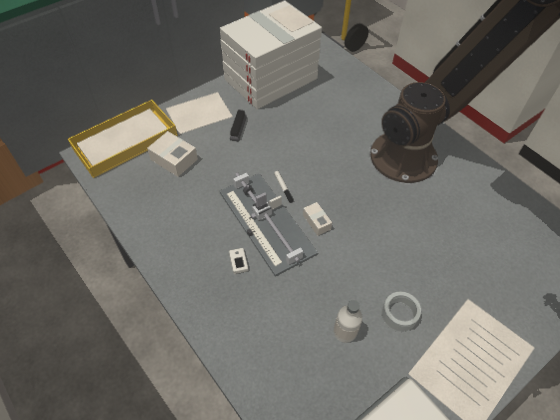

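The top view shows the gauge bed around (308,205) with its scale on the far side (+x). The carriage is near (316,203), the dark clip near (304,178), and the carton and pen are in front. The scene view agrees.

Run:
```python
from h import *
im=cv2.imread('pics/top0.png')[160:262,232:388]
cv2.imwrite('pics/c1.png',cv2.resize(im,None,fx=5,fy=5,interpolation=cv2.INTER_CUBIC))
for p in [(244,220),(257,171),(371,185),(366,236)]: print(p,plane('top',p,12).round(1))
for p in [(304,178)]: print(p,plane('top',p,25).round(1))
```

```text
(244, 220) [493.4 110.8  12. ]
(257, 171) [635.8  76.3  12. ]
(371, 185) [ 598.  -251.8   12. ]
(366, 236) [ 451.7 -236.9   12. ]
(304, 178) [614.3 -59.5  25. ]
```

View pics/c1.png

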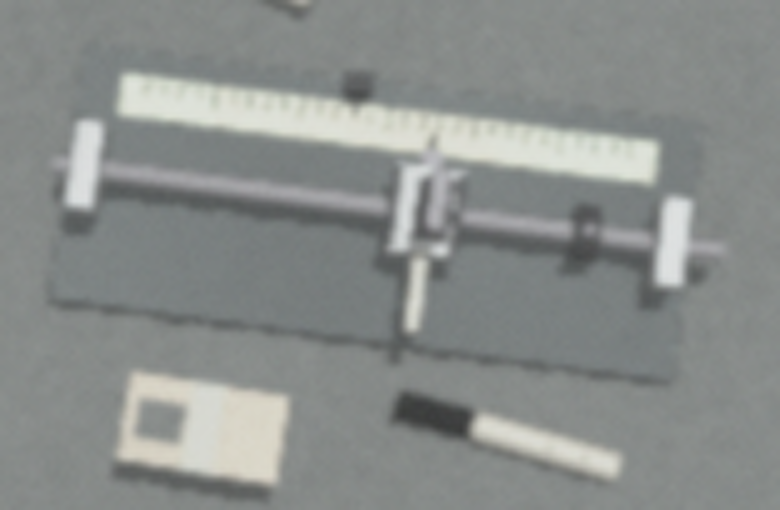

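The crop shows the clip at (358,85), the tab at (438,200), the pointer tip at (432,140) and the collar at (585,232). The bed is yawed by about -0.12 rad. Next I move above the gauge for a wrist view, with the tool's x axis along the travel direction and the fingers shut.

Request:
servo_tool(rows=[[[0.7,-1,0.04,-0.5],[0.7,-1,0.04,-0.93],[0.7,-1,0.04,-0.93],[0.7,-1,0.04,-0.93],[0.7,-1,0.04,-0.93],[0.7,-1,0.04,-0.93],[0.7,-1,0.04,-0.93],[0.7,-1,0.04,-0.93],[0.7,-1,0.04,-0.93],[0.7,-1,0.04,-0.93],[0.7,-1,0.04,-0.93],[0.7,-1,0.04,-0.93]]], fingers=0, grip_force=60)

```text
time: 1.3
tool_pos: [499.6, 163.7, 424.5]
tool_rot: [-0.663, 0.749, 0.0, 0.0]
force: [0.9, 0.5, 1.0]
opening: -0.004
gripper_force: 0.0
```

Request:
servo_tool(rows=[[[0.04,-0.46,0,0],[0.04,-0.46,0,0],[0.04,-0.46,0,0],[0.04,-0.46,0,0],[0.04,-0.46,0,0],[0.04,-0.46,0,0],[0.04,-0.46,0,0],[0.04,-0.46,0,0],[0.04,-0.46,0,0]]])

```text
time: 2.2
tool_pos: [519.0, -63.4, 424.3]
tool_rot: [-0.663, 0.748, 0.0, 0.0]
force: [0.2, 0.5, 0.6]
opening: 0.001
gripper_force: 0.0
```

Run:
```python
from h import *
m=manip.camera_model('wrist');cap('wrist','w1.png');print(np.round(m['T'],3).tolist(),m['camera_matrix'],m['distortion'])
np.save('w1.npy',np.array(m,dtype=object))
s=manip.state();print(s['time'],s['tool_pos'],s['tool_rot'],s['opening'])
```

```text
[[-0.993, -0.115, -0.034, 510.418], [0.12, -0.953, -0.277, -133.961], [-0.0, -0.279, 0.96, 392.425], [0.0, 0.0, 0.0, 1.0]] [[364.29988419   0.         278.0469992 ]
 [  0.         364.29988419 211.34299545]
 [  0.           0.           1.        ]] [-0.01449386  0.          0.          0.          0.        ]
2.25 [519.00437721 -63.37398889 424.37088098] [-6.63334386e-01  7.48323117e-01  4.94406140e-06  6.78070596e-05] 6.324185805628023e-05
```

View pics/w1.png

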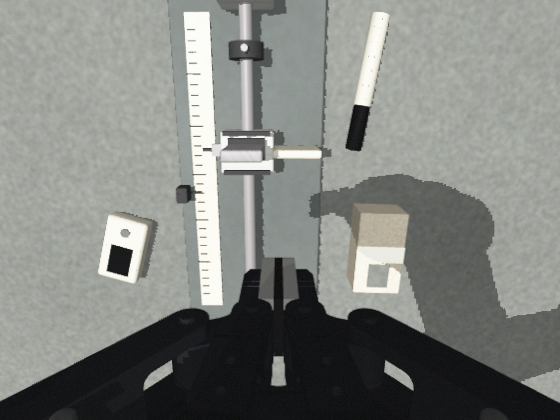

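The wrist view shows the clip at (183,194), the pointer at (207,150), the tab top at (242,152) and the collar at (246,49). The fingers are at the bottom centre. I enlarge the middle and measure.

Run:
```python
from h import *
im=cv2.imread('pics/w1.png')
cv2.imwrite('pics/c2.png',cv2.resize(im[125:210,165:285],None,fx=6,fy=6,interpolation=cv2.INTER_CUBIC))
m=np.load('w1.npy',allow_pickle=True).item()
# scale: white mask
g=cv2.inRange(im,(190,190,190),(255,255,255))
cs,_=cv2.findContours(g,cv2.RETR_EXTERNAL,cv2.CHAIN_APPROX_NONE)
for c in sorted(cs,key=cv2.contourArea)[-6:]:
    print(cv2.contourArea(c),[np.round(v,1) for v in cv2.minAreaRect(c)[:2]],cv2.boxPoints(cv2.minAreaRect(c)).round(1).tolist())
# bed right edge
for p in [(326.5,5),(324,110),(321,195),(168,5),(178,120)]: print(p,plane('wrist',p,12,m).round(1))
```

```text
366.0 [array([247.9, 222.5]), array([93. ,  5.3])] [[244.3000030517578, 176.0], [249.60000610351562, 175.89999389648438], [251.39999389648438, 268.8999938964844], [246.1999969482422, 269.0]]
377.5 [array([246.5, 166. ]), array([10.1, 51.4])] [[220.60000610351562, 161.89999389648438], [272.0, 159.89999389648438], [272.3999938964844, 170.0], [221.0, 172.0]]
1376.5 [array([371.7,  58.4]), array([16.5, 95.4])] [[354.0, 103.4000015258789], [373.29998779296875, 10.0], [389.3999938964844, 13.300000190734863], [370.1000061035156, 106.69999694824219]]
1459.5 [array([378.4, 269.4]), array([50.1, 46.1])] [[352.79998779296875, 291.79998779296875], [354.0, 245.6999969482422], [404.1000061035156, 247.10000610351562], [402.8999938964844, 293.1000061035156]]
2297.0 [array([121.4, 248.7]), array([40.4, 62. ])] [[95.0999984741211, 274.70001220703125], [108.0999984741211, 214.1999969482422], [147.60000610351562, 222.60000610351562], [134.6999969482422, 283.20001220703125]]
6854.0 [array([226. , 156.5]), array([293.8,  68.5])] [[182.3000030517578, 12.100000381469727], [250.6999969482422, 7.699999809265137], [269.70001220703125, 300.8999938964844], [201.3000030517578, 305.29998779296875]]
(326.5, 5) [ 454.4 -218.8   12. ]
(324, 110) [ 465.  -124.2   12. ]
(321, 195) [475.8 -36.8  12. ]
(168, 5) [ 602.  -236.9   12. ]
(178, 120) [ 613.  -132.3   12. ]
```

View pics/c2.png

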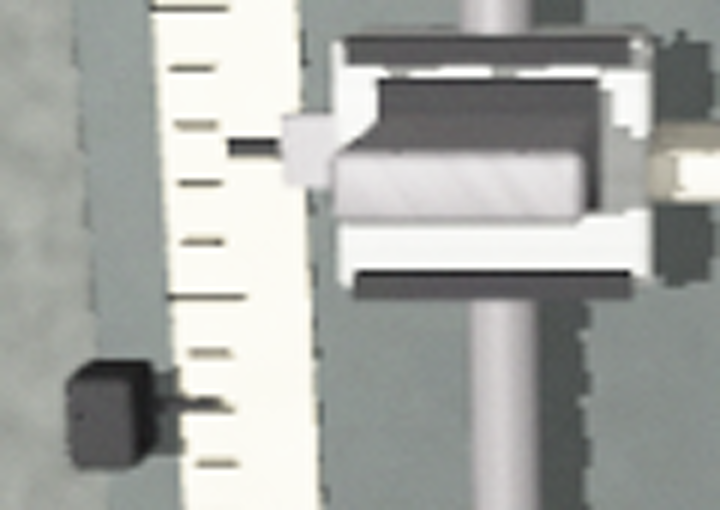

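```bash
cat >> h.py <<'E'
th=0.118; F=np.array([np.sin(th),np.cos(th),0]); X=np.array([np.cos(th),-np.sin(th),0])
def sx(P): return round(float(P@F),1),round(float(P@X),1)
E
python3 - <<'E'
from h import *
m=np.load('w1.npy',allow_pickle=True).item()
def c(n,x,y,z):
    p=plane('wrist',((x+.5)/6-.5+165,(y+.5)/6-.5+125),z,m);print(n,p.round(1),sx(p))
c('pointer tip',229,147,22)
c('clip -y bottom',110,360,12);c('clip -y top',105,380,30);c('clip +y top',105,468,30);c('ridge',200,403,30);c('ridge',200,403,22)
c('tab top -y',455,152,104.5);c('tab top +y',455,220,104.5);c('tab x',335,185,104.5);c('tab x',583,185,104.5)
c('tabslot?',480,80,56.5)
for p in [(246,40),(246,58)]: print('collar',sx(plane('wrist',p,50,m)))
print('pushtool',sx(np.array([519,-63.4,0])))
E
```

```text
pointer tip [ 591.  -101.3   22. ] (-31.0, 598.8)
clip -y bottom [620.8 -65.9  12. ] (7.6, 624.3)
clip -y top [617.1 -65.8  30. ] (7.3, 620.6)
clip +y top [620.1 -50.6  30. ] (22.7, 621.7)
ridge [601.8 -59.9  30. ] (11.3, 604.7)
ridge [603.8 -58.3  22. ] (13.2, 606.5)
tab top -y [ 543.8 -104.3  104.5] (-39.6, 552.3)
tab top +y [545.1 -95.5 104.5] (-30.7, 552.6)
tab x [ 560.1 -102.   104.5] (-35.3, 568.2)
tab x [527.7 -98.  104.5] (-35.2, 535.6)
tabslot? [ 544.  -109.6   56.5] (-44.8, 553.1)
collar (-127.6, 550.2)
collar (-113.1, 550.6)
pushtool (-1.9, 522.9)
```

Request:
servo_tool(rows=[[[0.03,-0.004,-0.06,0],[0.0576,-0.0068,-0.14,0],[0.0576,-0.0068,-0.22,0],[0.0576,-0.0068,-0.3,0],[0.0576,-0.0068,-0.34,0],[0.0576,-0.0068,-0.366,0],[0.0576,-0.0068,-0.366,0]]])

```text
time: 2.95
tool_pos: [547.5, -67.2, 239.9]
tool_rot: [-0.663, 0.749, 0.001, -0.001]
force: [-0.4, -0.3, -0.2]
opening: -0.002
gripper_force: 0.0
```

Run:
```python
from h import *
s=manip.state();print(s['time'],s['tool_pos'],sx(s['tool_pos']),s['force'])
m=manip.camera_model('wrist');cap('wrist','w2.png');np.save('w2.npy',np.array(m,dtype=object))
```

```text
2.95 [547.48355983 -67.18635629 239.93936154] (-2.3, 551.6) [-0.35777365 -0.27960697 -0.17482505]
```

View pics/w2.png

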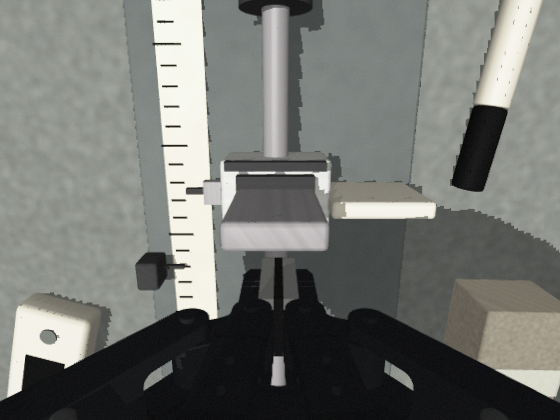

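The fingers stand in line with the tab, with about 15 mm clearance on its forward side. Now I push back.

Request:
servo_tool(rows=[[[-0.0012,-0.01,0,0],[-0.0024,-0.02,0,0],[-0.0033,-0.028,0,0],[-0.0038,-0.032,0,0],[-0.0043,-0.036,0,0],[-0.0047,-0.04,0,0],[-0.0054,-0.046,0,0],[-0.0062,-0.052,0,0],[-0.0069,-0.058,0,0],[-0.0076,-0.064,0,0],[-0.0083,-0.07,0,0],[-0.009,-0.076,0,0]]])

```text
time: 4.2
tool_pos: [543.5, -105.3, 241.8]
tool_rot: [-0.663, 0.749, -0.0, 0.001]
force: [-1.1, 6.0, 4.0]
opening: -0.001
gripper_force: 2.9
```

Run:
```python
from h import *
s=manip.state();print(s['time'],s['tool_pos'],sx(s['tool_pos']),s['force'])
m=manip.camera_model('wrist');cap('wrist','w3.png');np.save('w3.npy',np.array(m,dtype=object))
```

```text
4.2 [ 543.52168609 -105.32572484  241.84588641] (-40.6, 552.1) [-1.14611619  5.965355    3.96252428]
```

View pics/w3.png

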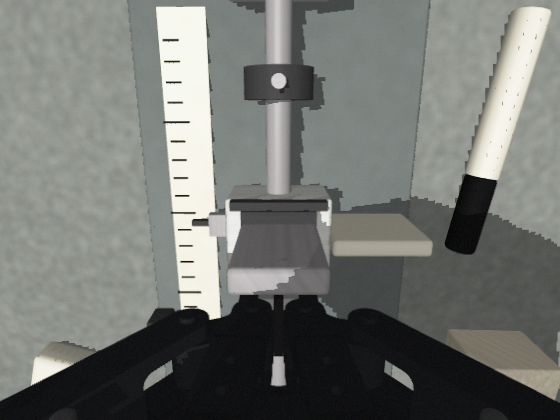

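The fingers are against the tab and the carriage is moving. The pointer tip is at (193,222), the collar's front edge at row ~99 and the carriage's rear edge at row ~187.

Run:
```python
from h import *
m=np.load('w3.npy',allow_pickle=True).item()
print('ptr',sx(plane('wrist',(193,222.5),22,m)))
for z in (34,50): print(z,'collar',sx(plane('wrist',(279,99),z,m)),'rear',sx(plane('wrist',(279,187),z,m)))
print('scarriage tab back',sx(plane('wrist',(279,293),104.5,m)),'x',sx(plane('wrist',(231,280),104.5,m)),sx(plane('wrist',(328,280),104.5,m)))
```

```text
ptr (-50.7, 598.5)
34 collar (-114.4, 551.7) rear (-72.9, 551.8)
50 collar (-114.2, 551.7) rear (-76.4, 551.8)
scarriage tab back (-53.5, 551.9) x (-58.2, 567.2) (-58.1, 536.3)
```

Request:
servo_tool(rows=[[[-0.0009,-0.008,0,0],[-0.0019,-0.016,0,0],[-0.0028,-0.024,0,0],[-0.0038,-0.032,0,0],[-0.0047,-0.04,0,0],[-0.0057,-0.048,0,0],[-0.0066,-0.056,0,0],[-0.0073,-0.062,0,0],[-0.0078,-0.066,0,0],[-0.008,-0.068,0,0]]])

```text
time: 5.25
tool_pos: [539.4, -139.5, 241.7]
tool_rot: [-0.663, 0.749, -0.0, 0.0]
force: [-0.9, 4.9, 4.4]
opening: 0.003
gripper_force: 2.6
```

Request:
servo_tool(rows=[[[-0.0002,-0.002,0,0],[-0.0005,-0.004,0,0]]])

```text
time: 5.45
tool_pos: [539.2, -141.4, 241.7]
tool_rot: [-0.663, 0.749, -0.0, 0.0]
force: [-0.7, 5.2, 3.6]
opening: -0.001
gripper_force: 2.6
```

Request:
servo_tool(rows=[[[-0.0002,-0.002,0,0],[-0.0005,-0.004,0,0]]])

```text
time: 5.65
tool_pos: [539.0, -143.4, 241.7]
tool_rot: [-0.663, 0.749, -0.0, 0.0]
force: [-0.1, 5.6, 4.1]
opening: 0.002
gripper_force: 2.6
```

Request:
servo_tool(rows=[[[-0.0001,-0.001,0,0],[-0.0002,-0.002,0,0]]])

```text
time: 5.85
tool_pos: [538.9, -144.4, 241.7]
tool_rot: [-0.663, 0.749, -0.0, 0.0]
force: [-0.1, 4.9, 3.3]
opening: 0.0
gripper_force: 2.6
```

Request:
servo_tool(rows=[[[-0.0001,-0.001,0,0],[-0.0002,-0.002,0,0]]])

```text
time: 6.05
tool_pos: [538.7, -145.4, 241.7]
tool_rot: [-0.663, 0.749, -0.0, 0.0]
force: [-0.3, 5.1, 3.5]
opening: 0.002
gripper_force: 2.6
```

Request:
servo_tool(rows=[[[-0.0001,-0.001,0,0],[-0.0002,-0.002,0,0]]])

```text
time: 6.25
tool_pos: [538.6, -146.4, 241.7]
tool_rot: [-0.663, 0.749, -0.0, 0.0]
force: [0.0, 5.1, 3.7]
opening: 0.001
gripper_force: 2.6
```

Request:
servo_tool(rows=[[[-0.0001,-0.001,0,0],[-0.0002,-0.002,0,0]]])

```text
time: 6.45
tool_pos: [538.5, -147.4, 241.6]
tool_rot: [-0.663, 0.749, -0.0, 0.0]
force: [-1.6, 5.3, 3.4]
opening: -0.001
gripper_force: 2.6
```

Request:
servo_tool(rows=[[[-0.0001,-0.001,0,0],[-0.0002,-0.002,0,0]]])

```text
time: 6.65
tool_pos: [538.4, -148.4, 241.7]
tool_rot: [-0.663, 0.749, -0.0, 0.0]
force: [-0.4, 5.5, 4.4]
opening: -0.005
gripper_force: 2.6
```

Run:
```python
from h import *
m=manip.camera_model('wrist');im=cap('wrist','w4.png');np.save('w4.npy',np.array(m,dtype=object))
cv2.imwrite('pics/c4.png',cv2.resize(im[90:310,150:350,::-1],None,fx=2.7,fy=2.7,interpolation=cv2.INTER_CUBIC))
```

```text
(no output)
```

View pics/c4.png

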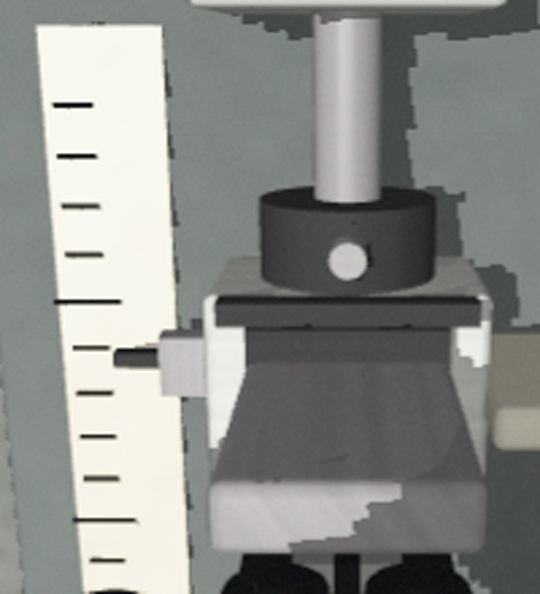

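The carriage is almost at the collar, so I keep creeping.

Request:
servo_tool(rows=[[[-0.0001,-0.001,0,0],[-0.0002,-0.002,0,0]]])

```text
time: 6.9
tool_pos: [538.3, -149.0, 241.6]
tool_rot: [-0.663, 0.749, 0.0, 0.001]
force: [-2.3, 10.8, 5.7]
opening: 0.002
gripper_force: 5.4
```

Request:
servo_tool(rows=[[[-0.0001,-0.001,0,0],[-0.0002,-0.002,0,0]]])

```text
time: 7.1
tool_pos: [538.3, -149.3, 241.6]
tool_rot: [-0.663, 0.749, 0.0, 0.001]
force: [-0.9, 17.0, 6.3]
opening: 0.004
gripper_force: 8.1
```

Request:
servo_tool(rows=[[[-0.0001,-0.001,0,0]]])

```text
time: 7.2
tool_pos: [538.3, -149.5, 241.6]
tool_rot: [-0.663, 0.749, 0.001, 0.001]
force: [-1.9, 18.8, 7.4]
opening: -0.003
gripper_force: 9.5
```

Request:
servo_tool(rows=[[[-0.0001,-0.001,0,0]]])

```text
time: 7.3
tool_pos: [538.2, -149.7, 241.7]
tool_rot: [-0.663, 0.749, 0.001, 0.002]
force: [-2.8, 22.6, 7.7]
opening: -0.0
gripper_force: 10.8
```

That overshot: I batched the creep calls and the push rose to 22.6 N, above the limit of about 20. I'm backing off to the 12–15 N band now.

Request:
servo_tool(rows=[[[0.0003,0.0026,0,0]]])

```text
time: 7.4
tool_pos: [538.3, -149.0, 241.6]
tool_rot: [-0.663, 0.749, 0.0, 0.001]
force: [-1.5, 6.4, 3.7]
opening: -0.008
gripper_force: 3.4
```

Request:
servo_tool(rows=[[[-0.0001,-0.0008,0,0],[-0.0001,-0.0008,0,0]]])

```text
time: 7.6
tool_pos: [538.3, -149.3, 241.6]
tool_rot: [-0.663, 0.749, 0.0, 0.001]
force: [-2.7, 15.2, 6.1]
opening: 0.0
gripper_force: 7.2
```

Request:
servo_tool(rows=[[[0,0.0002,0,0],[0,0.0002,0,0],[0,0.0002,0,0]]])

```text
time: 7.9
tool_pos: [538.3, -149.3, 241.6]
tool_rot: [-0.663, 0.749, 0.0, 0.001]
force: [-0.9, 14.1, 6.5]
opening: -0.003
gripper_force: 7.0
```

Request:
servo_tool(rows=[[[0,0,0,0],[0,0,0,0],[0,0,0,0],[0,0,0,0]]])

```text
time: 8.3
tool_pos: [538.3, -149.3, 241.6]
tool_rot: [-0.663, 0.749, 0.0, 0.001]
force: [-1.7, 14.2, 6.0]
opening: 0.001
gripper_force: 7.0
```

Run:
```python
from h import *
s=manip.state();print(s['time'],s['tool_pos'],sx(s['tool_pos']),s['force'])
```

```text
8.3 [ 538.31583608 -149.2816108   241.63458722] (-84.9, 552.1) [-1.71977948 14.2470428   6.01731971]
```

Seated at about 14 N for 0.7 s. Now I retreat forward off the tab, lift, cross behind it and lower.

Request:
servo_tool(rows=[[[0.001,0.01,0,0],[0.0024,0.02,0,0],[0.0024,0.02,0.06,0],[0.0024,0.02,0.13,0],[0.0024,0.02,0.13,0],[-0.005,-0.045,0.13,0],[-0.0119,-0.1,0.13,0],[-0.0119,-0.1,0.13,0],[-0.0119,-0.1,0.07,0],[-0.0119,-0.1,0.01,0],[-0.0119,-0.1,-0.002,0],[-0.0119,-0.1,-0.002,0]]])

```text
time: 9.5
tool_pos: [531.9, -200.6, 239.4]
tool_rot: [-0.663, 0.749, 0.001, -0.001]
force: [0.3, -0.4, 0.2]
opening: 0.004
gripper_force: 0.0
```

Run:
```python
from h import *
s=manip.state();print(s['time'],s['tool_pos'],sx(s['tool_pos']),s['force'])
```

```text
9.5 [ 531.87976271 -200.63276239  239.43033716] (-136.6, 551.8) [ 0.26047303 -0.3976363   0.15179672]
```

Request:
servo_tool(rows=[[[0.0019,0.016,0,0],[0.0033,0.028,0,0],[0.0038,0.032,0,0],[0.0043,0.036,0,0],[0.0047,0.04,0,0],[0.0054,0.046,0,0],[0.0062,0.052,0,0],[0.0069,0.058,0,0],[0.0074,0.062,0,0],[0.0078,0.066,0,0],[0.0083,0.07,0,0],[0.0088,0.074,0,0]]])

```text
time: 10.7
tool_pos: [536.5, -164.1, 240.4]
tool_rot: [-0.663, 0.749, -0.0, -0.0]
force: [1.0, -6.1, 0.3]
opening: 0.001
gripper_force: 2.7
```

Request:
servo_tool(rows=[[[0.0012,0.01,0,0],[0.0024,0.02,0,0],[0.0036,0.03,0,0],[0.0048,0.04,0,0],[0.0059,0.05,0,0],[0.0071,0.06,0,0],[0.0083,0.07,0,0],[0.0095,0.08,0,0],[0.0107,0.09,0,0],[0.0116,0.098,0,0],[0.0123,0.104,0,0],[0.0126,0.106,0,0]]])

```text
time: 11.9
tool_pos: [543.0, -111.0, 240.4]
tool_rot: [-0.663, 0.749, -0.0, -0.0]
force: [1.7, -4.8, -1.0]
opening: -0.002
gripper_force: 2.6
```

Run:
```python
from h import *
s=manip.state();print(s['time'],s['tool_pos'],sx(s['tool_pos']),s['force'])
```

```text
11.9 [ 542.9708128  -110.98938046  240.35476473] (-46.3, 552.3) [ 1.71430257 -4.83552632 -1.02766056]
```

Next, about 32 mm more, to leave the pointer roughly 19 mm short. Then I look.

Request:
servo_tool(rows=[[[0.0009,0.008,0,0],[0.0019,0.016,0,0],[0.0028,0.024,0,0],[0.0038,0.032,0,0],[0.0047,0.04,0,0],[0.0057,0.048,0,0],[0.0066,0.056,0,0],[0.0073,0.062,0,0],[0.0076,0.064,0,0]]])

```text
time: 12.8
tool_pos: [546.8, -79.0, 240.4]
tool_rot: [-0.663, 0.749, -0.0, -0.0]
force: [2.5, -5.4, -2.2]
opening: 0.001
gripper_force: 2.6
```

Run:
```python
from h import *
s=manip.state();print(s['time'],s['tool_pos'],sx(s['tool_pos']),s['force'])
m=manip.camera_model('wrist');im=cap('wrist','w5.png');np.save('w5.npy',np.array(m,dtype=object))
cv2.imwrite('pics/c5.png',cv2.resize(im[210:300,120:240,::-1],None,fx=6,fy=6,interpolation=cv2.INTER_CUBIC))
```

```text
12.8 [546.83243004 -79.00226208 240.35210479] (-14.1, 552.3) [ 2.50843331 -5.37946202 -2.19368031]
```

View pics/c5.png

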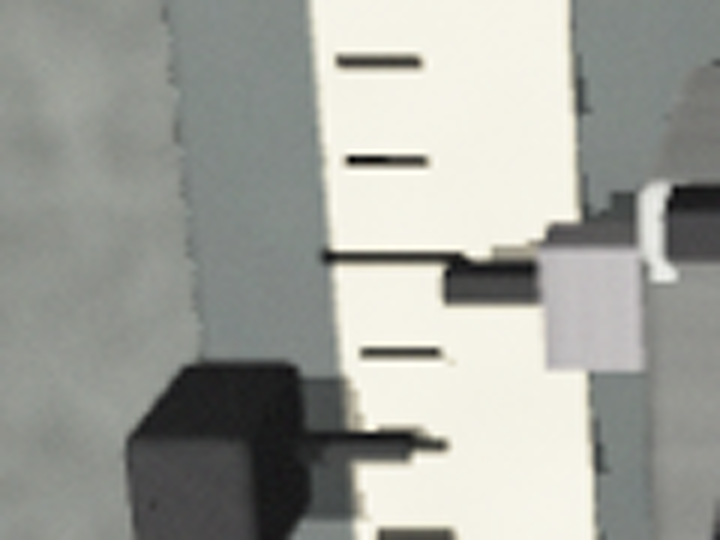

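The crop shows the pointer tip at crop (445,~281), the ridge at (300-412, ~432-460) beside a scale tick, and the clip's near top edge at row 440. The pointer is well short of the mark. I measure on intensity profiles.

Run:
```python
from h import *
m=np.load('w5.npy',allow_pickle=True).item(); g=cv2.imread('pics/w5.png',0)
print('cam',sx(np.array(m['T'])[:3,3]),np.array(m['T'])[2,3])
for c in (174,177,180,182,184,186,188,190): print(c,'ridge',280-2,g[276:292,c])
for c in (195,198,201,205): print(c,'ptr 248..264',g[248:264,c])
for c in (145,150,155): print(c,'clip 266..',g[266:300,c])
m1=np.load('w1.npy',allow_pickle=True).item(); g1=cv2.imread('pics/w1.png',0)
for c in (193,195,197): print(c,'w1 ridge 186..',g1[186:200,c])
for c in (204,207,209): print(c,'w1 ptr 143..',g1[143:156,c])
for c in (178,182,185): print(c,'w1 clip 182..',g1[182:206,c])
```

```text
cam (-85.2, 552.1) 208.51917852930202
174 ridge 278 [73 74 76 75 75 65 27 31 52 68 69 65 74 74 76 75]
177 ridge 278 [121 118 108 108 107  82  30  40  65  71  73  80  82  80  76  76]
180 ridge 278 [242 243 236 202 202 177  33  41  64  73 111 203 242 243 243 236]
182 ridge 278 [243 243 243 243 241 210  29  39  63  73 111 204 243 243 243 242]
184 ridge 278 [242 242 242 242 233 141  32  38  64  70 110 203 243 242 242 243]
186 ridge 278 [242 242 242 242 233 139  31  41  62  71 108 203 242 242 242 243]
188 ridge 278 [242 242 241 241 232 141  51  35  52 113 171 217 242 241 242 242]
190 ridge 278 [241 241 241 241 236 192 144  69  70 185 241 241 241 240 241 241]
195 ptr 248..264 [241 241 241 231  62  29  31  40  64  69  72  72 120 225 242 242]
198 ptr 248..264 [242 242 241 241 231  92  31  38  66  72  71  70 121 225 242 242]
201 ptr 248..264 [240 240 239 226 214 116  32  39  66  72  72  71 121 225 243 243]
205 ptr 248..264 [241 241 235 160 152  83  28  37  61  71  71  73 119 225 242 242]
145 clip 266.. [149 153 149 149 152 153 151 152 152 147 135  98  52  32  36  34  38  53
  64  71  75  70  
[... 450 characters left out ...]
. [228 229 228 224 161  86  74 114 215 216 217 209 144 143]
197 w1 ridge 186.. [250 250 250 250 248 140  74 142 250 250 250 250 250 250]
204 w1 ptr 143.. [250 250 250 250 247  64  90 105 209 250 250 250 250]
207 w1 ptr 143.. [251 250 250 250 248  63  88 104 209 250 250 250 250]
209 w1 ptr 143.. [251 251 250 250 248  63  89 105 208 250 250 250 250]
178 w1 clip 182.. [165 165 165 152  78  42  66  85  88  86  85  81  67  87  84  87  88  86
  86  85  83 119 157 159]
182 w1 clip 182.. [148 148 140  35  39  40  65  83  88  85  88  86  86  86  86  86  84  83
  86  84  84 122 162 163]
185 w1 clip 182.. [148 151 139  37  35  40  58  78  84  81  82  81  81  87  83  84  84  85
  85  85  84 117 150 149]
```

Run:
```python
from h import *
m=np.load('w5.npy',allow_pickle=True).item();m1=np.load('w1.npy',allow_pickle=True).item()
f=lambda c,r,z,M=m: sx(plane('wrist',(c,r),z,M))
print('clip top edge w5',f(150,282.7,30),f(155,282.7,30),'bottom',f(155,269.5,12),'w1 top',f(182,187.8,30,m1),f(182,202.5,30,m1),'bot',f(182,184.3,12,m1))
for z in (14,16,18,20,22,23.5,25):
    print(z,'ridge w5',f(184,284.95,z),'w1',f(197,192.2,z,m1),' ptr w5',f(196,257.95,z),'w1',f(206,150.0,z,m1))
```

```text
clip top edge w5 (6.6, 622.0) (6.6, 619.2) bottom (7.3, 625.1) w1 top (7.2, 620.7) (22.6, 621.8) bot (7.3, 625.2)
14 ridge w5 (16.3, 608.2) w1 (15.5, 609.3)  ptr w5 (-0.9, 599.9) w1 (-29.1, 597.2)
16 ridge w5 (15.3, 607.6) w1 (15.1, 608.9)  ptr w5 (-1.8, 599.4) w1 (-29.3, 596.8)
18 ridge w5 (14.2, 607.0) w1 (14.6, 608.4)  ptr w5 (-2.7, 598.9) w1 (-29.6, 596.4)
20 ridge w5 (13.2, 606.5) w1 (14.1, 607.9)  ptr w5 (-3.5, 598.4) w1 (-29.8, 596.0)
22 ridge w5 (12.2, 605.9) w1 (13.7, 607.5)  ptr w5 (-4.4, 597.9) w1 (-30.0, 595.6)
23.5 ridge w5 (11.4, 605.4) w1 (13.3, 607.1)  ptr w5 (-5.0, 597.6) w1 (-30.2, 595.3)
25 ridge w5 (10.6, 605.0) w1 (13.0, 606.8)  ptr w5 (-5.7, 597.2) w1 (-30.4, 595.0)
```

In the gauge's forward coordinate the mark is at about 15.0 mm (clip mid and triangulated ridge agree). The pointer is at about -4.7 mm. I advance 17.5 mm, leaving it about 2 mm short, then check from directly above.

Request:
servo_tool(rows=[[[0.0007,0.006,0,0],[0.0014,0.012,0,0],[0.0021,0.018,0,0],[0.0028,0.024,0,0],[0.0034,0.029,0,0],[0.0039,0.033,0,0],[0.0041,0.0348,0,0],[0.0041,0.0348,0,0]]])

```text
time: 13.65
tool_pos: [548.9, -61.6, 240.4]
tool_rot: [-0.663, 0.749, -0.0, -0.0]
force: [2.6, -3.7, -0.8]
opening: 0.003
gripper_force: 2.0
```

Run:
```python
from h import *
s=manip.state();print(s['time'],s['tool_pos'],sx(s['tool_pos']),s['force'])
m=manip.camera_model('wrist');cap('wrist','w6.png');np.save('w6.npy',np.array(m,dtype=object))
g=cv2.imread('pics/w6.png',0)
for c in (178,182,184,186,188,190,192,194,196,199,202,205): print(c,'252..',g[252:274,c])
```

```text
13.65 [548.94059882 -61.60309819 240.36761799] (3.5, 552.4) [ 2.55402762 -3.65460972 -0.83958664]
178 252.. [239 190  86  33  59  71  82 170 243 243 243 243 243 238 203 204 203 220
 244 244 244 244]
182 252.. [243 234  84  34  58  72  83 171 243 242 243 243 243 243 243 243 242 243
 243 229  40 157]
184 252.. [242 231  84  34  56  73  84 168 242 243 243 243 243 242 242 242 243 242
 242 228  43 153]
186 252.. [236 151  97  52  36  49 122 216 242 242 242 242 242 242 241 242 242 242
 241 226  37 149]
188 252.. [238 196 158 147  64  95 218 241 241 242 243 242 242 241 241 241 241 241
 242 227  39 149]
190 252.. [241 241 241 229  67  94 216 241 242 241 242 241 242 241 241 241 241 242
 241 226  40 149]
192 252.. [241 241 241 231 101 109 215 233 236 241 242 242 241 242 240 240 241 241
 241 227  37 149]
194 252.. [238 211 106  39  62  72  73  73 121 224 242 241 242 242 241 242 241 241
 241 238 223 229]
196 252.. [234 132  33  41  64  73  73  74 120 225 242 242 242 242 241 241 241 241
 242 242 241 241]
199 252.. [234 134  33  41  64  73  73  73 121 225 242 242 243 242 242 242 242 243
 242 242 242 242]
202 252.. [215 116  30  38  62  72  73  73 120 224 242 242 243 242 244 243 243 243
 243 243 242 242]
205 252.. [149  85  33  36  66  72  73  73 119 225 242 242 243 243 244 244 244 244
 243 243 244 243]
```

Request:
servo_tool(rows=[[[-0.0014,-0.012,0,0],[-0.0028,-0.024,0,0],[-0.0028,-0.024,0.06,0],[-0.0028,-0.024,0.13,0],[-0.0028,-0.024,0.18,0],[-0.03,0.03,0.18,0],[-0.065,0.1,0.18,0],[-0.1,0.173,0.18,0],[-0.1,0.173,0.18,0],[-0.1,0.173,0.18,0],[-0.1,0.173,0.18,0]]])

```text
time: 14.8
tool_pos: [498.8, 24.7, 330.4]
tool_rot: [-0.663, 0.749, 0.0, -0.0]
force: [-0.4, -1.0, -0.7]
opening: 0.003
gripper_force: 0.0
```

Run:
```python
from h import *
s=manip.state();print(s['time'],s['tool_pos'],sx(s['tool_pos']),s['force'])
m=manip.camera_model('wrist');im=cap('wrist','w7.png');np.save('w7.npy',np.array(m,dtype=object))
c=m['T'];print('cam',sx(np.array(c)[:3,3]))
a=proj('wrist',15*F+600*X+[0,0,20],m);print('expected',a)
x,y=a.astype(int);x0=max(0,x-50);y0=y-45
print('crop',x0,y0)
cv2.imwrite('pics/c7.png',cv2.resize(im[y0:y0+80,x0:x0+110,::-1],None,fx=7,fy=7,interpolation=cv2.INTER_CUBIC))
```

```text
14.8 [498.83278476  24.70207346 330.37069959] (83.3, 492.5) [-0.40560751 -1.00381076 -0.67596293]
cam (12.2, 492.2)
expected [132.21600791 110.44212543]
crop 82 65
```

View pics/c7.png

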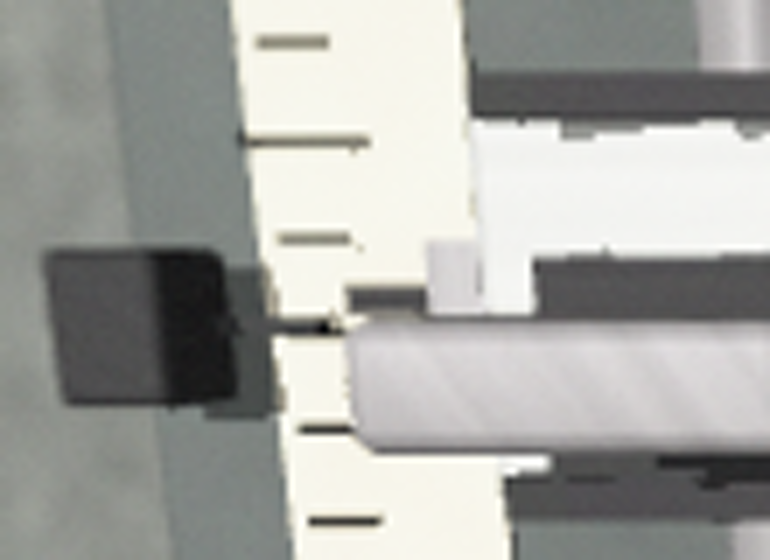

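From overhead, the pointer is at crop rows 287-310 (centre ~298) and the ridge at ~326, level with the clip's middle at 327. The pointer is a few mm short on the collar side.

Run:
```python
from h import *
m=np.load('w7.npy',allow_pickle=True).item(); g=cv2.imread('pics/w7.png',0)
f=lambda c,r,z: sx(plane('wrist',(c,r),z,m))
for c in (133,136,139,141): print(c,'ptr 102..',g[102:114,c])
for c in (117,120,122,124,126): print(c,'ridge 106..',g[106:117,c])
for c in (94,98,101): print(c,'clip 97..',g[97:104,c],'118..',g[118:127,c])
```

```text
133 ptr 102.. [245 245 244 206 110  78  80 121 236 193 182 196]
136 ptr 102.. [244 244 244 201 109  82  80 121 136 162 183 201]
139 ptr 102.. [245 244 245 201 107  80  81 121 143 167 189 204]
141 ptr 102.. [244 244 244 202 106  80  82  96 135 159 181 199]
117 ridge 106.. [75 75 75 74 78 81 74 74 73 75 76]
120 ridge 106.. [155 155 155 154 101  80  81 107  96  93  79]
122 ridge 106.. [243 241 242 241 151  78  96 237 245 246 242]
124 ridge 106.. [246 245 245 245 155  82  65 195 242 246 245]
126 ridge 106.. [246 245 245 246 153  78  72 194 242 245 245]
94 clip 97.. [148 151 148 110  68  76  77] 118.. [ 77  79  77  72  56 125 142 143 142]
98 clip 97.. [149 148 148 106  69  78  81] 118.. [ 78  77  78  72  57 125 140 139 143]
101 clip 97.. [130 127 131  96  71  78  80] 118.. [ 77  76  76  74  58 127 143 145 145]
```

Run:
```python
from h import *
m=np.load('w7.npy',allow_pickle=True).item()
f=lambda c,r,z: sx(plane('wrist',(c,r),z,m))
print('ptr',f(132,107.35,22),f(132,107.35,23.5),'edges',f(132,105.42,23.5),f(132,109.3,23.5),'ridge',f(122,111.2,16.5),f(122,111.2,22),'clip',f(98,99.95,30),f(98,122.7,30))
```

```text
ptr (12.8, 599.1) (12.8, 598.6) edges (11.4, 598.4) (14.2, 598.7) ridge (15.5, 609.1) (15.5, 606.8) clip (7.5, 619.7) (23.2, 621.8)
```

The gap is 2.6 mm. I return behind the tab and push on by about 2.3 mm.

Request:
servo_tool(rows=[[[0.06,-0.1,0,0],[0.0972,-0.18,0,0],[0.0972,-0.197,0,0],[0.0972,-0.197,0,0],[0.0972,-0.197,-0.08,0],[0.0972,-0.197,-0.15,0],[0.0972,-0.197,-0.18,0],[0.0972,-0.197,-0.18,0],[0.0986,-0.185,-0.18,0],[0.0996,-0.177,-0.18,0],[0.1,-0.173,-0.18,0],[0.1,-0.173,-0.18,0]]])

```text
time: 16.05
tool_pos: [549.1, -61.0, 241.5]
tool_rot: [-0.663, 0.749, -0.001, 0.001]
force: [0.1, 0.4, -0.1]
opening: -0.001
gripper_force: 0.1
```

Request:
servo_tool(rows=[[[0.0002,0.0016,0,0],[0.0004,0.0032,0,0],[0.0005,0.0046,0,0],[0.0005,0.0046,0,0]]])

```text
time: 16.45
tool_pos: [549.1, -59.4, 241.0]
tool_rot: [-0.663, 0.749, -0.0, 0.0]
force: [0.9, -4.1, 3.3]
opening: 0.001
gripper_force: 2.4
```

Run:
```python
from h import *
s=manip.state();print(s['time'],s['tool_pos'],sx(s['tool_pos']),s['tool_pos']@F,s['force'])
```

```text
16.45 [549.12591254 -59.38811971 240.97061043] (5.7, 552.3) 5.671451279048556 [ 0.8648664  -4.12001439  3.2684779 ]
```

Request:
servo_tool(rows=[[[-0.0014,-0.012,0,0],[-0.0028,-0.024,0,0],[-0.0028,-0.024,0.06,0],[-0.0028,-0.024,0.13,0],[-0.0028,-0.024,0.18,0],[-0.03,0.03,0.18,0],[-0.065,0.1,0.18,0],[-0.1,0.173,0.18,0],[-0.1,0.173,0.18,0],[-0.1,0.173,0.18,0],[-0.1,0.173,0.18,0],[-0.1,0.173,0.18,0]]])

```text
time: 17.65
tool_pos: [499.2, 26.7, 330.1]
tool_rot: [-0.662, 0.749, 0.0, -0.0]
force: [-0.3, -0.3, 0.2]
opening: 0.003
gripper_force: 0.0
```

Run:
```python
from h import *
s=manip.state();print(s['time'],s['tool_pos'],sx(s['tool_pos']))
m=manip.camera_model('wrist');cap('wrist','w8.png');np.save('w8.npy',np.array(m,dtype=object))
print('cam',sx(np.array(m['T'])[:3,3]))
g=cv2.imread('pics/w8.png',0)
x,y=proj('wrist',13*F+599*X+[0,0,22],m).astype(int);y0=y-9;print(x,y,y0)
for c in range(x-40,x+13,3): print(c,g[y0:y0+20,c])
```

```text
17.65 [499.20455747  26.67215564 330.11130377] (85.3, 492.6)
cam (14.2, 492.2)
131 105 96
91 [144 109  70  76  79  80  79  78  74  78  69  73  75  77  77  75  78  77
  78  80]
94 [149 112  71  72  77  81  81  80  80  76  77  80  79  78  80  80  77  76
  78  81]
97 [148 109  69  79  78  78  79  79  79  78  82  78  77  79  78  79  77  78
  77  76]
100 [131  98  70  78  80  81  80  81  78  78  79  82  79  79  80  79  80  77
  80  78]
103 [128  89  44  40  47  45  47  50  51  55  57  58  64  61  64  67  64  70
  69  71]
106 [132  99  50  26  24  23  27  28  21  24  24  24  23  24  26  26  25  25
  26  28]
109 [133 117  68  28  26  22  24  24  23  23  25  25  27  29  28  26  24  21
  24  27]
112 [133 132  93  41  26  27  28  26  27  24  26  28  39  36  30  25  26  26
  26  25]
115 [132 132 132 131 132  97  75  72  76  77  74  63  47  40  55  68  67  67
  67  67]
118 [218 201 191 190 131  80  76  74  76  75  73  76  78  80  76  75  75  75
  74  72]
121 [157 228 245 245 245 245 242 240 240 241 196 135  91  79 134 237 242 241
 240 240]
124 [125 227 245 245 245 246 245 245 245 245 245 207 112  81  52 235 245 245
 245 245]
127 [124 228 246 245 245 245 246 245 245 245 245 161  48  33  30 234 245 245
 246 245]
130 [120 229 245 245 245 245 245 244 245 245 245 242 241 150  49 234 244 244
 245 244]
133 [246 245 245 245 245 244 244 245 244 244 176  91  78  80 162 150 170 186
 201 213]
136 [245 245 245 245 245 244 244 244 243 244 172  92  81  81 168 123 167 187
 204 218]
139 [246 245 245 245 244 244 244 243 244 243 171  90  78  78 116 110 168 192
 207 218]
142 [245 245 244 235 224 219 228 231 231 237 184 103  83  83 116 106 166 186
 200 214]
```

Run:
```python
from h import *
m=np.load('w8.npy',allow_pickle=True).item(); g=cv2.imread('pics/w8.png',0)
f=lambda c,r,z: sx(plane('wrist',(c,r),z,m))
for c in (94,98,101): print(g[116:125,c])
print('ptr',f(132,108.05,22),f(132,108.05,23.5),'ridge',f(122,108.5,16.5),f(122,108.85,16.5),'clip-',f(98,97.0,30))
im=cv2.imread('pics/w8.png')[80:150,82:182];cv2.imwrite('pics/c8.png',cv2.resize(im,None,fx=7,fy=7,interpolation=cv2.INTER_CUBIC))
```

```text
[ 76  79  77  63  78 130 140 141 139]
[ 79  79  77  66  76 130 141 143 143]
[ 81  78  78  68  76 131 141 146 142]
ptr (15.1, 599.0) (15.1, 598.4) ridge (15.4, 608.7) (15.6, 608.7) clip- (7.3, 619.2)
```

View pics/c8.png

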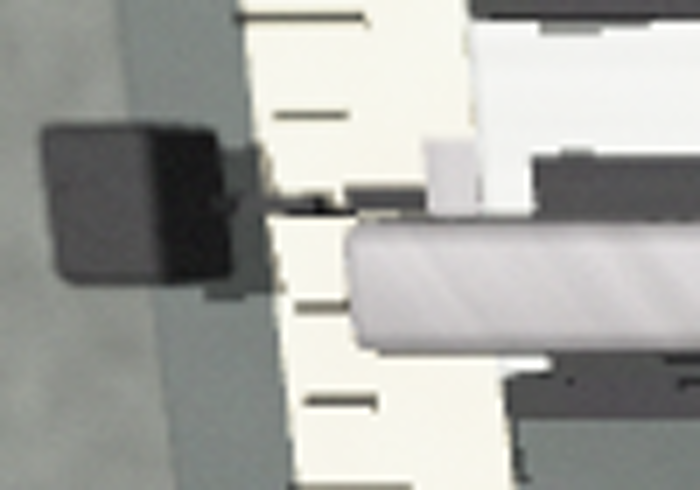

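The pointer (crop rows 187-210) is level with the ridge (~203), within about 0.3 mm on the collar side. The tab is taken up forwards and the gripper is clear, so I hand it in.

```bash
python3 -c "
from bench import manip
print(manip.sign_off())"
```

```text
the job is handed in; nothing more can be done
None
```

The carton stop is set and handed in, with the pointer about 0.3 mm short of the mark on the collar side, the tab's play taken up forwards and the gripper clear; it was seated against the collar at about 14 N for 0.7 s, but just before that the push briefly reached about 22.6 N, over the limit of about 20 N.

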